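# Put the carving chisels back in their tray

### The job

Carving is done for the day: put the three carving chisels (narrow, medium and wide) back in the tray, each in the rest whose notch suits its width, handle between the cheeks towards you, and blade flat in the notch with the edge pointing away. Lay them down rather than dropping them, for the edges are sharp. The screwdriver and the file do not belong in the tray: leave them and the wax tin where they are.

Things in the scene. Friction and masses are not known exactly. Their poses are not given: they have to be found in the camera images.
- narrow_chisel: Narrow carving chisel, 164 mm long: brass ferrule, straight flat steel blade 6 mm wide, 4 mm thick to its square end. Octagonal beech handle 30 mm across flats, x -82 to 0 mm. Origin on the underside at mid-length, +x along the tool to its edge, +z up. It lies flat on the handle, axis 15 mm high, blade level. Balances at x -7 to -23 mm; grip the handle from above at x = -30 mm. 80 g.
- medium_chisel: Medium carving chisel, 164 mm long: brass ferrule, short 8 mm neck, flat steel blade 18 mm wide, 3 mm thick, square edge. Octagonal beech handle 30 mm across flats, x -82 to 0 mm. Origin on the underside at mid-length, +x along the tool to its edge, +z up. It lies flat on the handle, axis 15 mm high, blade level. Balances at x -7 to -23 mm; grip the handle from above at x = -30 mm. 95 g.
- wide_chisel: Wide fishtail carving chisel, 164 mm long: brass ferrule, 9 mm shank flaring to a flat blade 34 mm wide at the square edge. Octagonal beech handle 30 mm across flats, x -82 to 0 mm. Origin on the underside at mid-length, +x along the tool to its edge, +z up. It lies flat on the handle, axis 15 mm high, blade level. Balances at x -7 to -23 mm; grip the handle from above at x = -30 mm. 95 g.
- screwdriver: Screwdriver, 168 mm long: thick 27 mm steel collar, round shank 7 mm thick, flat tip spread to 14 mm. Octagonal beech handle 30 mm across flats, x -82 to 0 mm. Origin on the underside at mid-length, +x along the tool to its tip, +z up. It lies flat on the handle, axis 15 mm high, blade level. Balances at x -7 to -23 mm; grip the handle from above at x = -30 mm. 90 g.
- file: File, 170 mm long: steel ferrule, flat steel blade 19 mm wide at the handle, tapering to a 6 mm point. Octagonal beech handle 30 mm across flats, x -82 to 0 mm. Origin on the underside at mid-length, +x along the tool to its point, +z up. It lies flat on the handle, axis 15 mm high, blade level. Balances at x -7 to -23 mm; grip the handle from above at x = -30 mm. 90 g.
- narrow_rest: Plywood rest with the narrowest notch, fixed in the tray. Chisel seated: origin at x 0, y 0, z +8 mm (base top) of this frame (origin under the base), its +x along +x (away from the robot). Base x -98 to 92, y +-37 mm; on it a 10 mm high butt stop x < -92, cheeks 44 mm apart x -84 to -60; cross block x 60 to 74, 12 mm high, its posts 26 mm, notch between them 17 mm wide. Tray rim: base top height.
- medium_rest: Plywood rest with the middle notch, fixed in the tray. Chisel seated: origin at x 0, y 0, z +8 mm (base top) of this frame (origin under the base), its +x along +x (away from the robot). Base x -98 to 92, y +-37 mm; on it a 10 mm high butt stop x < -92, cheeks 44 mm apart x -84 to -60; cross block x 60 to 74, 12 mm high, its posts 26 mm, notch between them 31 mm wide. Tray rim: base top height.
- wide_rest: Plywood rest with the widest notch, fixed in the tray. Chisel seated: origin at x 0, y 0, z +8 mm (base top) of this frame (origin under the base), its +x along +x (away from the robot). Base x -98 to 92, y +-37 mm; on it a 10 mm high butt stop x < -92, cheeks 44 mm apart x -84 to -60; cross block x 60 to 74, 12 mm high, its posts 26 mm, notch between them 47 mm wide. Tray rim: base top height.
- wax_tin: Closed round metal wax tin, 72 mm across, 30 mm high, between the loose tools and the tray. A bystander. Origin under its centre.
- tray: Shallow wooden tray, fixed, 208 x 246 mm and 16 mm high, holding the three rests side by side along its y, 76 mm apart, in any order, all facing as it does. Origin under its centre, +x away from the robot.
Things that resemble listed ones, but are neither listed nor needed, are in the scene too. Leave any green or red look-alike of the narrow_chisel alone. What is shaped like the wide_chisel but black or turquoise is not meant.

How it is judged:
By the outcome, as a careful person would: the job done as asked, in the order asked, and still so for the second after the job is handed in, with the robot touching nothing.
It also fails if it takes over 96 s, if anything falls off the work surface, if the arm or the gripper's body presses on something with over 40 N, if the wrist force passes 120 N, or if a joint passes its speed limit or range.

### The arm

A 6-joint arm with a two-finger parallel gripper is mounted at the origin on the work surface. World frame = base frame: x ahead of the robot, y to its left, z up, the work surface at z = 0. Lengths are in m, angles in rad, forces in N, time in s.
With the tool pointing down it reaches from about 0.3 to 0.775 m from the base axis. Payload 14.6 kg.
Tool frame: the origin (TCP) lies midway between the tips of the shut fingers; the grasp point (between the pads) lies 19 mm behind it; z points along the fingers, y is the line along which they close (so a half turn about z gives the same grasp; the last joint's range is limited). The gripper opens to 94 mm and grips with 3 to 60 N. Pads are 16 mm wide; open, the fingers measure 119 mm over their backs; the gripper's body (75 mm by 177 mm) begins 78 mm behind the grasp point.
Start: joints at [1.267, 0.3, 1.521, -0, 1.321, -0.067], TCP at [0.129, 0.535, 0.205] pointing down, gripper open.
Joint ranges: [-3.03, 3.03], [-0.79, 2.21], [0.23, 2.52], [-1.04, 4.18], [0, 3.07], [-2.55, 2.55]. Speed limits (rad/s): [2.22, 2.22, 2.57, 3.14, 3.14, 3.14].

### API

Orientations are given as a unit quaternion [x, y, z, w].
In Python, from station import arm, optics, ticket gives the robot as it stands. Calls block until the motion is done:
- arm.reach(position, orientation): joint-space move of the TCP to a pose.
- arm.move_l(position, rotation=None, velocity=0.15, guard=None): straight line of the TCP; rotation=None keeps the orientation; velocity is the mean speed in m/s. With guard (N) it stops when the force on the tool has changed by that much, and returns True; else False.
- arm.movej(angles): joint-space move.
- arm.set_gripper(opening, effort=None): opening from 0.0 (shut) to 1.0 (fully open); effort is the grip in N (None keeps the last); returns when the fingers have stopped.
- arm.wait(seconds).
- arm.inverse_kinematics(position, orientation): joint angles nearest the present ones, or None.
- arm.get_state(): the state.
- optics.snapshot(name): name is "scene" or "top" or "wrist"; returns the picture (384x512x3 uint8, red, green, blue); there is no depth.
- optics.camera_params(name): a dict with "camera_matrix" (3x3 intrinsics, pixels), "eye" and "rotation" of the camera in the world; the wrist camera has in their place "hand_eye" (4x4, takes a point from camera to tool coordinates, whose origin is the TCP and whose axes are the flange's). Camera axes: x right, y down, z forward; pixel columns grow to the right and rows downward; lengths in m; the calibration is good to about 2 mm. A picture is of the moment at which its call begins: read the wrist's pose just before it. camera_params takes no time and is no camera call.
A pose or a line that the arm cannot do raises arm.Unreachable and nothing moves.
- ticket.close_job(): hands the job in; it is judged then, once.
The state is a dict: "t": time; "joint_pos": joint angles; "dq": joint speeds; "joint_efforts": joint torques, N m; "ee_pos": TCP position; "orientation": TCP orientation; "wrist_force": force on the tool from outside, world axes, zero at the start; "wrist_torque": the same for the moment, N m; "opening": opening from 0.0 (shut) to 1.0 (fully open); "grasp_force": force on a finger pad.
Only numpy, scipy, OpenCV 4.12 (cv2) and the standard library are available. Lean on these libraries where they do the work, as an engineer would, in place of code of your own. Each camera call takes 0.05 s, during which the arm holds its last target. There are 200 camera calls.

## Working session

There is one attempt and no reset: what is moved stays moved. The work goes in short steps, each a Python script; the robot and the scene stay as the last script left them, time stands still between calls to the robot, and variables do not carry over. Pictures are saved under pics/ and viewed, at most 14 in all, crops included, and the job is handed in when it is done.

```bash
mkdir -p pics; ls; python3 - <<'E'
from station import arm,optics
import cv2
for n in("top","scene"):
    im=optics.snapshot(n); cv2.imwrite(f"pics/{n}0.png",cv2.resize(im[:,:,::-1],None,fx=1.5,fy=1.5,interpolation=cv2.INTER_CUBIC))
    cv2.imwrite(f"pics/raw_{n}0.png",im[:,:,::-1])
    print(n,optics.camera_params(n))
print(optics.camera_params("wrist")); print(arm.get_state())
E
```

```text
pics
top {'camera_matrix': array([[385.61868731,   0.        , 253.87342296],
       [  0.        , 385.61868731, 193.99383289],
       [  0.        ,   0.        ,   1.        ]]), 'eye': array([ 0.45482699, -0.14379719,  1.15763568]), 'rotation': array([-0.70275446,  0.71055172, -0.02046073,  0.02887526])}
scene {'camera_matrix': array([[441.31859663,   0.        , 256.62241523],
       [  0.        , 441.31859663, 200.48272733],
       [  0.        ,   0.        ,   1.        ]]), 'eye': array([1.06331253, 0.65900957, 0.99653112]), 'rotation': array([ 0.27490949,  0.88462394, -0.36122689, -0.10667891])}
{'camera_matrix': array([[293.41711205,   0.        , 254.95564948],
       [  0.        , 293.41711205, 187.79338955],
       [  0.        ,   0.        ,   1.        ]]), 'hand_eye': array([[ 1.60165855e-04, -9.62096527e-01, -2.72709087e-01,
         8.07083122e-02],
       [ 9.99999692e-01, -5.55740880e-05,  7.83374860e-04,
        -5.07129904e-04],
       [-7.68837792e-04, -2.72709128e-01,  9.62096222e-01,
        -1.79647352e-01],
       [ 0.00000000e+00,  0.00000000e+00,  0.00000000e+00,
         1.00000000e+00]])}
{'t': 0.1, 'joint_pos': array([ 1.26743456e+00,  3.00394248e-01,  1.52149302e+00, -4.19316152e-05,
        1.32070145e+00, -6.66036671e-02]), 'dq': array([ 0.00049922, -0.00152182,  0.00111545,  0.00109178,  0.00013703,
       -0.00097903]), 'joint_efforts': array([ 1.30506156e-03, -5.32640183e+01, -3.53291953e+01,  7.09858630e-02,
        2.34616647e-02, -6.17613114e-05]), 'ee_pos': array([0.12895168, 0.53443699, 0.20496574]), 'orientation': array([ 1.18097581e-01,  9.93001870e-01, -4.93273039e-04, -7.16387315e-05]), 'wrist_force': array([-0.68264702, -0.35394564,  0.05859905]), 'wrist_torque': array([ 0.04440609, -0.04052891,  0.02492478]), 'grasp_force': 0.0, 'opening': 1.001455070960266}
```

View pics/top0.png

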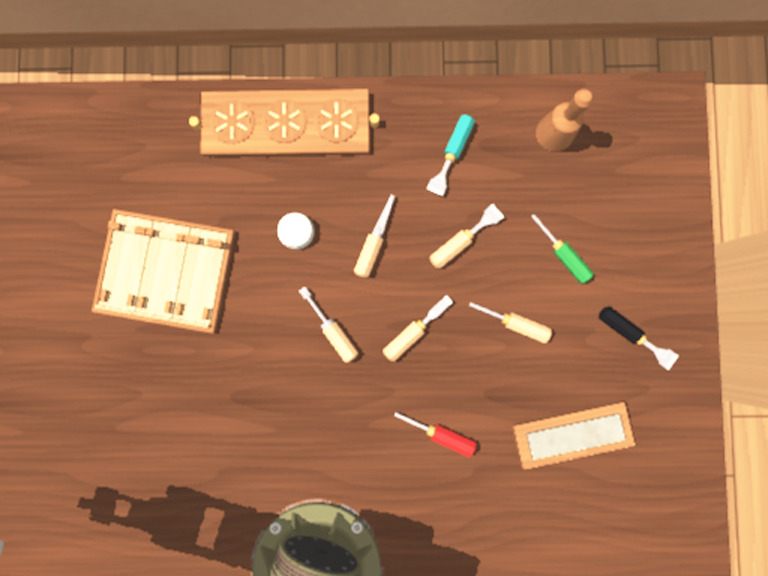

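View pics/scene0.png

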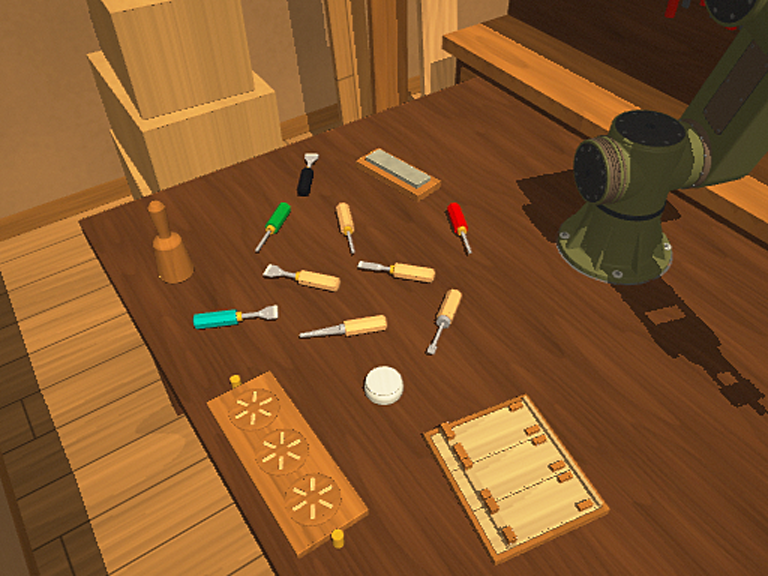

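Top view (1.5× px): beech-handled tools are narrow chisel (510,322), medium (420,328), wide fishtail (467,236), screwdriver with collar (328,325) and file tapering to a point (375,235). The green, red, turquoise and black ones are look-alikes. The tray is at (165,270). I'll confirm with crops.

```bash
python3 - <<'E'
import cv2
im=cv2.imread("pics/raw_top0.png")
def crop(x0,y0,w,h,f,n):
    c=cv2.resize(im[y0:y0+h,x0:x0+w],None,fx=f,fy=f,interpolation=cv2.INTER_CUBIC)
    cv2.imwrite(n,c)
crop(195,125,180,125,4.4,"pics/c_tools.png")
crop(55,130,110,100,6,"pics/c_tray.png")
E
```

```text
(no output)
```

View pics/c_tools.png

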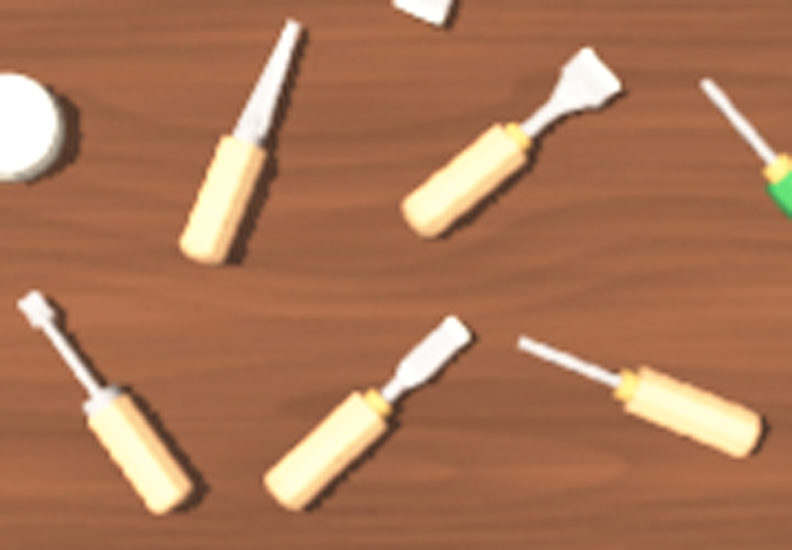

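View pics/c_tray.png

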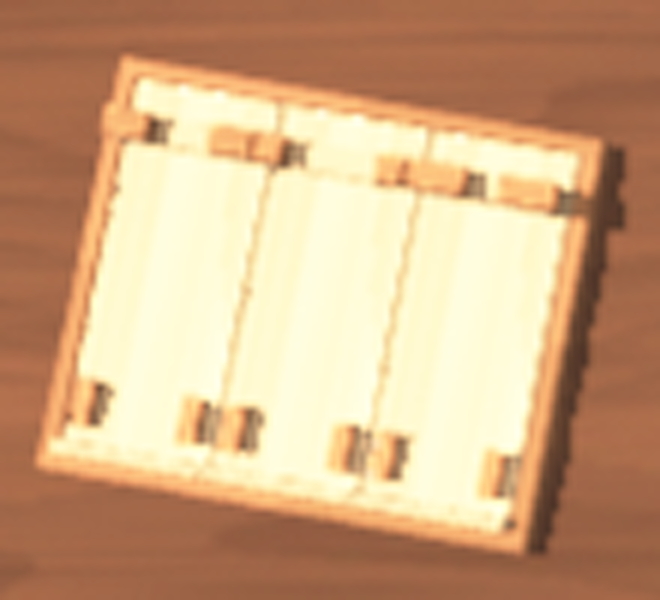

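Crops: narrow chisel is at (640,395) in the crop: straight thin blade, brass ferrule. Medium is at (370,415), wide fishtail at (510,145). The screwdriver (steel collar, 105,405) and file (240,145) stay. Notch gaps in the tray crop: left 62 px (31 mm, medium), middle 93 px (47 mm, wide), right 33 px (17 mm, narrow).

```bash
cat > h.py <<'E'
import numpy as np, cv2
from scipy.spatial.transform import Rotation as R
from station import arm,optics,ticket
def ray(p,K,eye,Rm,z):
    d=Rm@np.linalg.solve(K,[p[0],p[1],1]); return eye+d*(z-eye[2])/d[2]
def topw(p,z):
    c=optics.camera_params("top"); return ray(p,c["camera_matrix"],c["eye"],R.from_quat(c["rotation"]).as_matrix(),z)
def crop2src(p,f,o): return (np.array(p)+.5)/f-.5+o
def down(yaw):   # tool z down, tool x along yaw
    c,s=np.cos(yaw),np.sin(yaw)
    return R.from_matrix(np.array([[c,s,0],[s,-c,0],[0,0,-1]])).as_quat()
def wristpose():
    s=arm.get_state(); T=np.eye(4); T[:3,:3]=R.from_quat(s["orientation"]).as_matrix(); T[:3,3]=s["ee_pos"]
    return T@optics.camera_params("wrist")["hand_eye"]
def wristw(p,T,z): return ray(p,optics.camera_params("wrist")["camera_matrix"],T[:3,3],T[:3,:3],z)
E
python3 - <<'E'
from h import *
for n,t,b in(("narrow",(521,343),(755,437)),("medium",(465,326),(281,497)),("wide",(605,67),(417,223))):
    t,b=[topw(crop2src(p,4.4,np.array([195,125])),.015)[:2] for p in(t,b)]
    d=t-b; print(n,"tip",t,"butt",b,"L",np.linalg.norm(d),"mid",(t+b)/2,"yaw",np.degrees(np.arctan2(d[1],d[0])),"r grip",np.linalg.norm((t+b)/2))
c=[topw(crop2src(p,6,np.array([55,130])),.016)[:2] for p in((122,57),(605,140),(530,553),(40,465))]
print(c,[np.linalg.norm(c[i]-c[i-1]) for i in range(4)]);print("tray",np.mean(c,0))
for d in(c[0]-c[3],c[1]-c[2],c[0]-c[1],c[3]-c[2]):print(np.degrees(np.arctan2(d[1],d[0])))
E
```

```text
narrow tip [ 0.50732354 -0.30545137] butt [ 0.44263492 -0.4603895 ] L 0.16790010350222223 mid [ 0.47497923 -0.38292043] yaw 67.33884874697873 r grip 0.6101092751292684
medium tip [ 0.51920335 -0.26804651] butt [ 0.40590536 -0.14281711] L 0.16887521231450126 mid [ 0.46255435 -0.20543181] yaw -47.8636169138197 r grip 0.506121289560302
wide tip [ 0.69452546 -0.36646936] butt [ 0.58936512 -0.23693973] L 0.16684310538893904 mid [ 0.64194529 -0.30170454] yaw -50.928126248669464 r grip 0.7093090894988592
[array([0.70684874, 0.40720362]), array([0.66160295, 0.16340759]), array([0.4560214, 0.1990784]), array([0.50219407, 0.44366084])] [np.float64(0.20787655644020098), np.float64(0.24795904220301881), np.float64(0.20865325612397329), np.float64(0.2489025564418687)]
tray [0.58166679 0.30333761]
-10.100724205442459
-9.84348826274102
79.48617151859509
79.30942337682276
```

```bash
python3 - <<'E'
from h import *
for n,p,y in(("tray",[.56,.30,.16],np.radians(169.7)),("tools",[.47,-.29,.19],np.radians(150))):
    if n=="tray": p=[.60,.297,.16]
    arm.reach(np.array(p),down(y)); arm.wait(.3)
    T=wristpose(); im=optics.snapshot("wrist")[:,:,::-1]; np.save(f"pics/{n}_T.npy",T)
    cv2.imwrite(f"pics/{n}_raw.png",im); cv2.imwrite(f"pics/{n}_w.png",cv2.resize(im,None,fx=1.5625,fy=1.5625,interpolation=cv2.INTER_CUBIC))
    s=arm.get_state(); print(n,s["t"],s["ee_pos"],s["joint_pos"])
E
```

```text
tray 2.3667 [0.59984824 0.29727789 0.1600743 ] [ 4.05398046e-01  6.04953278e-01  1.19013646e+00  4.27445594e-05
  1.34641738e+00 -9.86025870e-01]
tools 4.875 [ 0.47009177 -0.28985423  0.18997403] [-6.18860649e-01  3.17738225e-01  1.53444610e+00  2.27438065e-05
  1.28946624e+00 -1.66631029e+00]
```

View pics/tray_w.png

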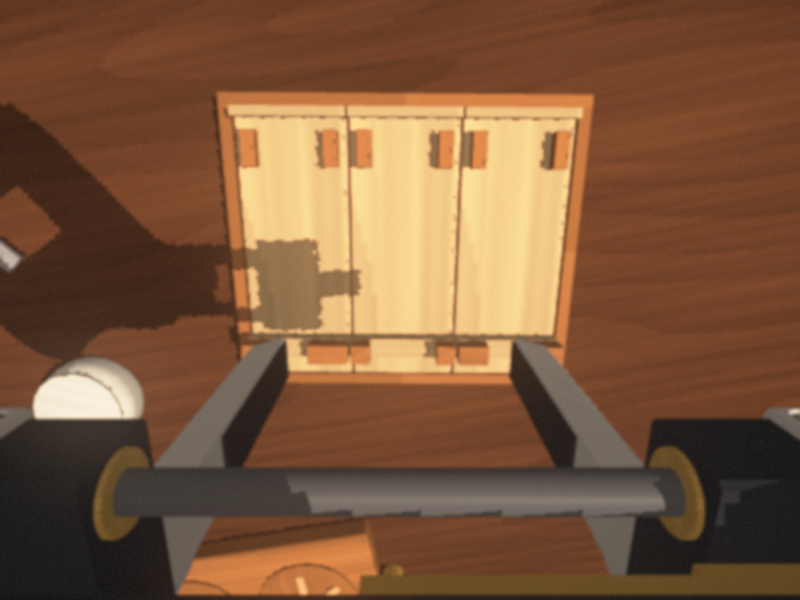

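View pics/tools_w.png

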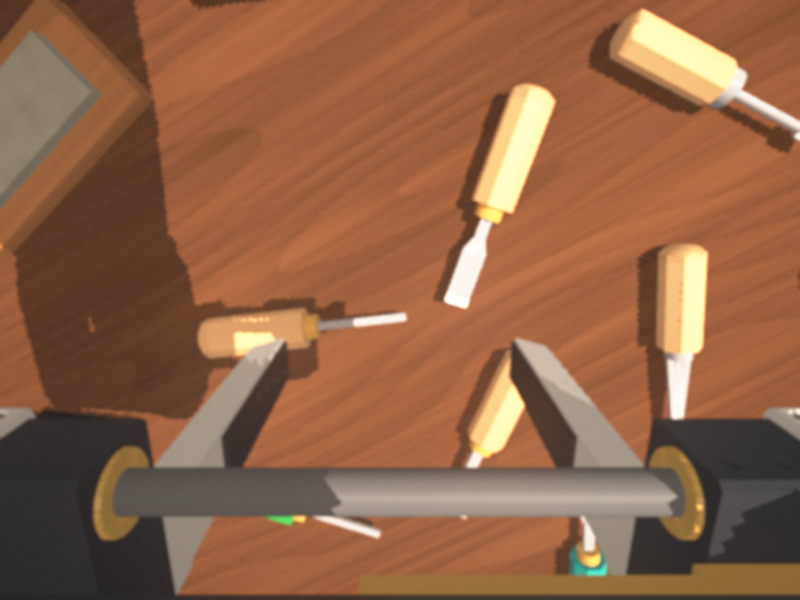

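Tray (800×600 px): corners near-left (217,93), near-right (593,95), far-right (562,380). The narrow notch is the leftless one at the bottom, obscured by the finger. Tools: narrow tip (405,317), butt (200,339); medium tip (456,303), butt (535,91). The wide chisel is hidden behind the finger.

```bash
python3 - <<'E'
from h import *
T=np.load("pics/tray_T.npy"); f=1.5625
w=lambda p,T,z: wristw(crop2src(p,f,0),T,z)[:2]
nl,nr,fr=[w(p,T,.016) for p in((217,93),(593,95),(562,380))]
print(nl,nr,fr,"sides",np.linalg.norm(nl-nr),np.linalg.norm(nr-fr),"centre",(nl+fr)/2,"yaw",np.degrees(np.arctan2(*(fr-nr)[::-1])),np.degrees(np.arctan2(*(nr-nl)[::-1]))-90)
e=[w((x,y),T,.028) for x,y in((308,354),(348,354),(370,354),(438,354),(456,354),(487,354))]
c=(nl+fr)/2;a=np.radians(-10.2);print("posts local",[np.round((p-c)@np.array([[np.cos(a),-np.sin(a)],[np.sin(a),np.cos(a)]])*1e3) for p in e])
T=np.load("pics/tools_T.npy")
for n,t,b,h in(("narrow",(405,317),(200,339),(306,328)),("medium",(456,303),(535,91),(492,210))):
    t,b,h=w(t,T,.016),w(b,T,.018),w(h,T,.018);d=t-b
    print(n,t,b,"L",np.linalg.norm(d),"mid",(t+b)/2,"front",h,"yaw",np.degrees(np.arctan2(d[1],d[0])))
E
```

```text
[0.45549949 0.20278977] [0.50041695 0.44430977] [0.70171119 0.40749048] sides 0.24566133641493176 0.20463389540937924 centre [0.57860534 0.30514012] yaw -10.365544442352391 -10.535400583209722
posts local [array([ 76., -71.]), array([ 76., -41.]), array([ 76., -25.]), array([76., 25.]), array([76., 38.]), array([76., 61.])]
narrow [ 0.50650251 -0.30540638] [ 0.43844213 -0.46009889] L 0.16900291978433143 mid [ 0.47247232 -0.38275264] front [ 0.47382365 -0.37960297] yaw 66.2518468815478
medium [ 0.51671506 -0.26387989] [ 0.40532738 -0.14152607] L 0.16546200202025463 mid [ 0.46102122 -0.20270298] front [ 0.46459868 -0.20553441] yaw -47.68609944986344
```

```bash
python3 - <<'E'
from h import *
a=np.radians(-10.3);M=np.array([[np.cos(a),-np.sin(a)],[np.sin(a),np.cos(a)]]);c=np.array([.580,.3042])
L=lambda p:np.round((p[:2]-c)@M*1e3,1)
T=np.load("pics/tray_T.npy"); f=1.5625
for n,p,z in(("stop inner",(400,117),.026),("stop outer",(400,106),.026),("post top near",(460,345),.028),("post top far",(460,363),.028),("cheek near",(445,131),.028),("cheek far",(445,167),.028)):
    print(n,L(wristw(crop2src(p,f,0),T,z)))
for p in((528,192),(440,177),(267,148),(230,142),(395,170)): print("top posts",L(topw(crop2src(p,6,np.array([55,130])),.028)))
im=cv2.imread("pics/tray_raw.png")[200:250,150:320];cv2.imwrite("pics/posts.png",cv2.resize(im,None,fx=4.5,fy=4.5,interpolation=cv2.INTER_CUBIC))
E
```

```text
stop inner [-88.9  -2.6]
stop outer [-95.4  -2.6]
post top near [67.3 41.4]
post top far [81.5 42. ]
cheek near [-80.3  26.3]
cheek far [-58.   26.9]
top posts [ 72.1 -94.7]
top posts [ 72.1 -50.2]
top posts [72.  37.4]
top posts [71.9 56.2]
top posts [ 71.8 -27.5]
```

View pics/posts.png

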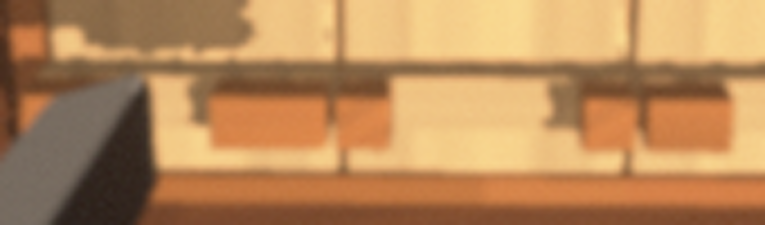

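```bash
cat >> h.py <<'E'
a=np.radians(-10.35); TC=np.array([.580,.3042])
def rot(t): return np.array([[np.cos(t),-np.sin(t)],[np.sin(t),np.cos(t)]])
def job(mid,yaw,k,flip):
    """pick the chisel with origin mid, axis yaw (rad); lay it in the rest at local y=0.076*k"""
    f=np.pi if flip else 0
    g=np.array(mid)+rot(yaw)@[-.03,0]; p=TC+rot(a)@[.003-.03,.076*k]
    arm.set_gripper(.6)
    arm.reach(np.array([*g,.11]),down(yaw+f))
    print("down",arm.move_l(np.array([*g,.004]),velocity=.1,guard=15))
    arm.set_gripper(0,effort=30); s=arm.get_state(); zg=s["ee_pos"][2]
    print("grip",s["opening"]*94,s["grasp_force"],s["ee_pos"])
    arm.move_l(np.array([*g,.14]),velocity=.15)
    arm.reach(np.array([*p,.14]),down(a+f)); s=arm.get_state(); print("over",s["opening"]*94,s["grasp_force"],s["t"])
    arm.move_l(np.array([*p,zg+.021]),velocity=.12); arm.wait(.2)
    print("touch",arm.move_l(np.array([*p,zg+.0145]),velocity=.015,guard=4),arm.get_state()["ee_pos"][2]-zg)
    arm.set_gripper(.48); print("open",arm.get_state()["opening"]*94)
    q=arm.get_state()["ee_pos"]; arm.move_l(np.array([q[0],q[1],.14]),velocity=.12); print(arm.get_state()["t"])
E
python3 - <<'E'
from h import *
job([.4745,-.3815],np.radians(66.9),-1,False)
for n in("top","scene"): cv2.imwrite(f"pics/raw_{n}1.png",optics.snapshot(n)[:,:,::-1])
im=cv2.imread("pics/raw_scene1.png")[240:384,260:430];cv2.imwrite("pics/s1.png",cv2.resize(im,None,fx=4,fy=4,interpolation=cv2.INTER_CUBIC))
E
```

```text
down False
grip 29.622904073909 30.00013973331079 [ 0.46276317 -0.40913789  0.00415051]
over 29.51089868654981 29.9992565670982 11.9083
touch True 0.015985454827970463
open 44.95414164044659
15.2167
```

View pics/s1.png

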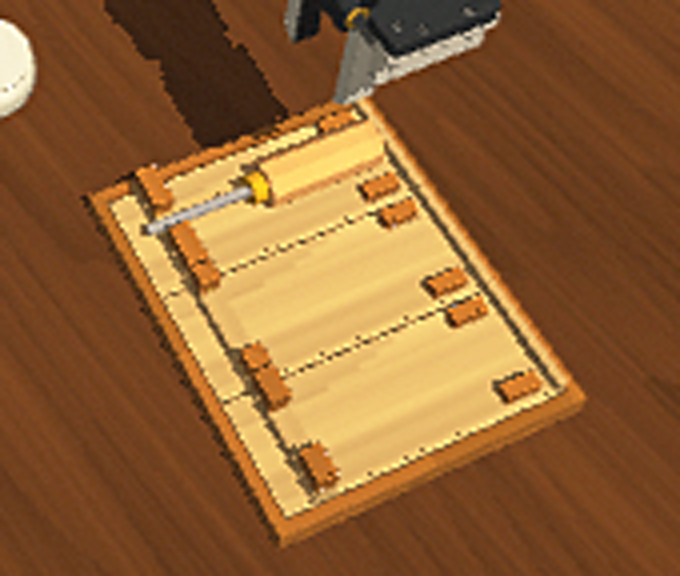

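The narrow chisel lies in its notch, blade between the posts (155,185) and (190,245), handle between the cheeks. Next: medium and wide.

```bash
python3 - <<'E'
from h import *
job([.4625,-.2045],np.radians(-47.8),1,True)
job([.642,-.3017],np.radians(-51),0,True)
arm.reach(np.array([.40,.0,.25]),down(np.pi))
for n in("top","scene"): cv2.imwrite(f"pics/raw_{n}2.png",optics.snapshot(n)[:,:,::-1])
im=cv2.imread("pics/raw_scene2.png")[240:384,260:430];cv2.imwrite("pics/s2.png",cv2.resize(im,None,fx=4,fy=4,interpolation=cv2.INTER_CUBIC))
im=cv2.imread("pics/raw_top2.png")[120:250,55:285];cv2.imwrite("pics/t2.png",cv2.resize(im,None,fx=3.4,fy=3.4,interpolation=cv2.INTER_CUBIC))
E
```

```text
down False
grip 29.97103889076639 30.00004664878361 [ 0.44242288 -0.18229832  0.00413533]
over 29.49481344555833 29.998998732771724 23.3917
touch True 0.016051723109245863
open 44.83917381516236
26.7083
down False
grip 29.163070608269777 29.996935757808387 [ 0.62318048 -0.2784014   0.00415978]
over 29.66275046885457 29.996633034897968 34.4167
touch True 0.01597422018258589
open 44.803931852605125
37.725
```

View pics/s2.png

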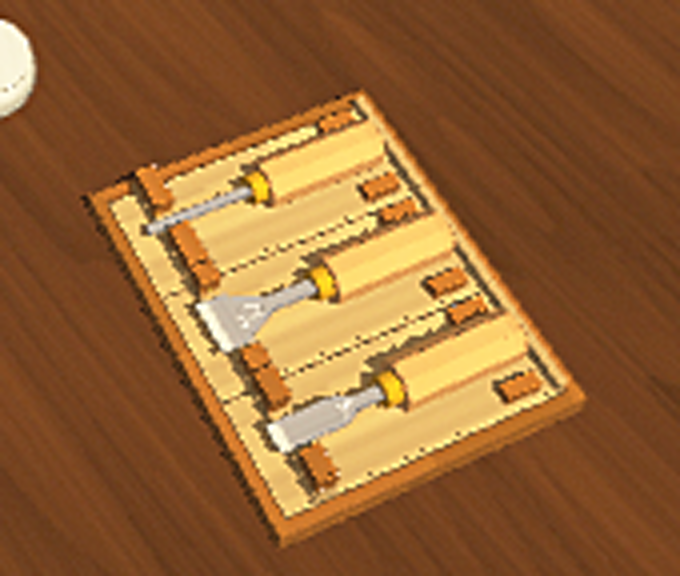

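View pics/t2.png

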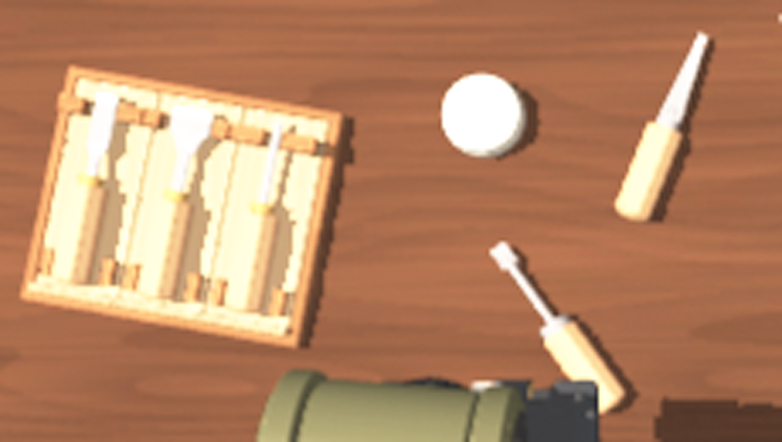

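All three chisels are seated in the right notches (top crop, blade ends at about (103,105), (192,122), (277,130)). The tin, file and screwdriver are where they were. Handing in.

```bash
python3 -c "
from station import ticket
print(ticket.close_job())"
```

```text
the job is handed in; nothing more can be done
None
```

The narrow, medium and wide chisels are each laid in their matching rests, blades in the notches with edges pointing away; the screwdriver, file and wax tin were left in place, and the job is handed in after about 40 s of robot time.

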